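Put the microscope parts back in their nests

TASK

The imaging session is over: put the four loose microscope parts away, each in the storage nest of its own shape: the slim objective in the small round nest, the eyepiece in the large round nest, the filter cube in the square nest and the filter slider in the long nest. Each must sit flat on the floor of its nest, inside the rim and in line with it, upright as it stands now. They are delicate optics, so set them down gently and never drop them, and leave the oil bottle and the glass dish where they are.

Things in the scene. Friction and masses are not known exactly. Their poses are not given: they have to be found in the camera images.
- objective_mid (a point): Slim microscope objective, loose, standing upright with its tapered nose up: bright steel barrel of 28 mm diameter (this width from 3 to 34 mm above its underside, narrower above) with a thin white band, 52 mm high, about 140 g. The point is on its axis half-way up, 26 mm above its underside; z up along its axis.
- eyepiece_mid (a point): Eyepiece, loose, standing upright: black round body of 46 mm diameter (38 mm over the lowest 8 mm) with a thin steel band and a large lens on top, 44 mm high, about 130 g. The point is on its axis half-way up, 22 mm above its underside; z up along its axis.
- filter_cube_mid (a point): Filter cube, loose: dark steel block 36 x 36 mm and 34 mm high with a round window in its top and one in a side, about 110 g. The point is its centre, 17 mm above its underside; x and y are square to its sides, z up.
- filter_slider_mid (a point): Filter slider, loose, lying flat: aluminium bar 96 mm long (its x), 26 mm wide (its y), 22 mm high, with three round windows in a row in its top, about 140 g. The point is its centre, 11 mm above its underside; z up.
- nest_small_round: The smaller round storage nest, plastic: a shallow dish of 44 mm inner and 54 mm outer diameter. For the objective. Fixed to the desk; 2 mm thick floor lined in plain grey and a rim 5 mm thick whose top is 6 mm above the desk. Origin: centre of its underside, at desk height; z up.
- nest_large_round: The larger round storage nest, plastic: a shallow dish of 62 mm inner and 72 mm outer diameter. For the eyepiece. Fixed to the desk; 2 mm thick floor lined in plain grey and a rim 5 mm thick whose top is 6 mm above the desk. Origin: centre of its underside, at desk height; z up.
- nest_square: The square storage nest, plastic: a shallow tray 52 x 52 mm inside, 62 x 62 mm outside, x and y square to its sides. For the filter cube. Fixed to the desk; 2 mm thick floor lined in plain grey and a rim 5 mm thick whose top is 6 mm above the desk. Origin: centre of its underside, at desk height; z up.
- nest_long: The long storage nest, plastic: a shallow tray 112 mm (its x) by 42 mm (its y) inside, 122 x 52 mm outside. For the filter slider. Fixed to the desk; 2 mm thick floor lined in plain grey and a rim 5 mm thick whose top is 6 mm above the desk. Origin: centre of its underside, at desk height; z up.
- oil_bottle: Bystander: a small loose amber glass bottle with a black cap, 24 mm diameter, 55 mm high, standing in the middle of the work area. Origin: centre of its underside. To be left alone.
- glass_dish: Bystander: a small loose round glass dish, 40 mm diameter, 14 mm high, in the middle of the work area. Origin: centre of its underside. To be left alone.

How it is judged (in metres and radians):
At the end, for the whole second after the job is handed in: Each part is in its own nest: centre within 13 mm of the nest's centre horizontally, at most 3 mm above sitting flat on its floor, upright within 0.1 rad, at rest (below 0.02 m/s); cube's sides and slider's length in line with the nest within 0.3 rad (horizontal distance between objective_mid and nest_small_round below 0.013 m and height (world z) of objective_mid below 0.031 m and angle between each of objective_mid, eyepiece_mid, filter_cube_mid, filter_slider_mid's own z axis and vertical below 0.1 rad and linear speed of each of objective, eyepiece, filter_cube, filter_slider below 0.02 m/s and horizontal distance between eyepiece_mid and nest_large_round below 0.013 m and height (world z) of eyepiece_mid below 0.027 m and horizontal distance between filter_cube_mid and nest_square below 0.013 m and height (world z) of filter_cube_mid below 0.022 m and horizontal distance between filter_slider_mid and nest_long below 0.013 m and height (world z) of filter_slider_mid below 0.016 m and (angle between the x axis of filter_cube_mid and the x axis of nest_square, either way round below 0.3 rad or angle between the x axis of filter_cube_mid and the y axis of nest_square, either way round below 0.3 rad) and angle between the x axis of filter_slider_mid and the x axis of nest_long, either way round below 0.3 rad); the robot touches nothing.
It fails at once if the oil bottle is pushed away or knocked over (more than 30 mm from its place, or tilted by more than 0.5 rad) (distance of oil_bottle from where it was at the start of the episode above 0.03 m or angle between oil_bottle's own z axis and vertical above 0.5 rad).
It fails at once if the glass dish is pushed away or knocked over (more than 30 mm from its place, or tilted by more than 0.5 rad) (distance of glass_dish from where it was at the start of the episode above 0.03 m or angle between glass_dish's own z axis and vertical above 0.5 rad).
It fails at once if a part is dropped (falls free of the fingers at more than 0.6 m/s, a fall of about 20 mm) ((linear speed of objective above 0.6 m/s and contact force between objective and the fingers below 0.05 N) or (linear speed of eyepiece above 0.6 m/s and contact force between eyepiece and the fingers below 0.05 N) or (linear speed of filter_cube above 0.6 m/s and contact force between filter_cube and the fingers below 0.05 N) or (linear speed of filter_slider above 0.6 m/s and contact force between filter_slider and the fingers below 0.05 N)).
It also fails if it takes over 106 s, if anything falls off the work surface, if the arm or the gripper's body presses on something with over 40 N, if the wrist force passes 120 N, or if a joint passes its speed limit or range.

ROBOT

A 6-joint arm with a two-finger parallel gripper is mounted at the origin on the work surface. World frame = base frame: x ahead of the robot, y to its left, z up, the work surface at z = 0. Lengths are in mm, angles in rad, forces in N, time in s.
With the tool pointing down it reaches from about 350 to 975 mm from the base axis. Payload 17.4 kg.
Tool frame: the origin (TCP) lies on the centre line of the jaws, within the pads' length; the fingertips stand 22 mm ahead of it and the grasp point (between the pads) lies 3 mm ahead of it; z points along the fingers, y is the line along which they close (so a half turn about z gives the same grasp; the last joint's range is limited). The gripper opens to 85 mm and grips with 20 to 120 N. Pads are 22 mm wide; open, the fingers measure 114 mm over their backs; the gripper's body (76 mm by 85 mm) begins 54 mm behind the grasp point. The pads swing forward as they close: fully open they stand 13 mm farther back than shut.
Start: joints at [-1.216, 0.116, 1.442, -0, 1.584, -0.038], TCP at [258.366, -623.602, 253.303] pointing down, gripper open.
Joint ranges: [-2.83, 2.83], [-0.83, 2.19], [0.07, 2.5], [-1.14, 4.28], [0.01, 3], [-2.97, 2.97]. Speed limits (rad/s): [1.89, 1.89, 2.22, 3.14, 3.14, 3.14].

INTERFACE

Orientations are given as a unit quaternion [x, y, z, w].
In Python, from station import get_obs, grab_frame, close_job, recognise, place_of gives the robot as it stands.
- The arm moves only by the tool jog_arm, never from a script. Its argument "series" is a list of rows, each an object of numbers: "tx", "ty", "tz": the shift along the world's x, y, z in mm; "turn": the turn about the world's z in degrees; "jaw": the finger opening in mm, from 0 to 85.4. A call has 1 to 12 rows; each row is the pose to reach, as a shift and turn from the pose commanded when the call began; what a row does not reach only later rows make up. A row lasts 1/10 s, in which the tool goes at most 50 mm and 8.59 degrees, less where a joint would pass 70% of its speed; a pose out of reach is approached as far as the arm can. A call with a gripper value outside its range is refused whole. The fingers move at their own pace and stop on an object; "newtons" is the grip in N (left out, the last holds). Time passes only in rows, so rows that repeat a pose let the fingers close. It gives the time, the measured TCP pose, the force, the opening and the grip force at its end, in the units of the state.
- get_obs(): the state, without advancing time (a new reading comes with each control period).
- grab_frame(name): name is "scene" or "top"; returns a dict with "frame" (420x560x3 uint8, red, green, blue), "fx", "fy", "cx", "cy" (pixels), "cam_to_world" (4x4, takes a point from camera to world coordinates). Camera axes: x right, y down, z forward; pixel columns grow to the right and rows downward; lengths in mm; the calibration is good to about 2 mm. A picture is of the moment at which its call begins. There is no depth.
- close_job(): hands the job in; it is judged then, once.
Trained networks look in the newest picture that a camera, given by its name, has taken for a name from the list of things; names that differ only in an ending like _2 or _b are one class to them, and where a whole thing is asked for, a point or a joint stands for the part that bears it (a point fixed in the world has none). Each returns a list of dicts, best first, with "score" (0 to 1); they miss things now and then, are a little off and sometimes report something else, mostly with a low value. They report only what shows in the picture. A call takes as long as a camera call.
- recognise(camera, target): "pixel" ([column, row] in pixels, amid what is visible of it).
- place_of(camera, target): "pixel" ([column, row] in pixels: a listed point, or the origin of a listed thing).
The state is a dict: "t": time; "joint_positions": joint angles; "qvel": joint speeds; "joint_torque": joint torques, N m; "eef_pos": TCP position; "orientation": TCP orientation; "contact_force": force on the tool from outside, world axes, zero at the start; "torque": the same for the moment, N m; "width": finger opening in mm; "grip_force": force on a finger pad.
Only numpy, scipy, OpenCV 4.12 (cv2) and the standard library are available. Lean on these libraries where they do the work, as an engineer would, in place of code of your own. Each camera call takes 0.05 s, during which the arm holds its last target. There are 200 camera calls.

## Working session

There is one attempt and no reset: what is moved stays moved. The work goes in short steps, Python scripts to look and compute and a tool call to move; the robot and the scene stay as the last step left them, time stands still between calls to the robot, and variables do not carry over. Pictures are saved under pics/ and viewed, at most 17 in all, crops included, and the job is handed in when it is done.

Besides the shell and the picture viewer there is one more tool, called by a JSON object that holds its "op" and its "data". jog_arm: Moves the arm, as the interface text tells. Its arguments: {"type":"object","properties":{"series":{"type":"array"},"newtons":{"type":"number"}},"required":["series"]}

```bash
mkdir -p pics
cat > h.py <<'E'
import numpy as np,cv2
from station import *
def ray(f,p,z):
    M=np.array(f["cam_to_world"]);d=M[:3,:3]@np.array([(p[0]-f["cx"])/f["fx"],(p[1]-f["cy"])/f["fy"],1]);o=M[:3,3]
    return (o+d*(z-o[2])/d[2])
def proj(f,P):
    M=np.linalg.inv(np.array(f["cam_to_world"]));c=M[:3,:3]@np.array(P)+M[:3,3]
    return np.array([f["fx"]*c[0]/c[2]+f["cx"],f["fy"]*c[1]/c[2]+f["cy"]])
Z=dict(objective_mid=26,eyepiece_mid=22,filter_cube_mid=17,filter_slider_mid=11,nest_small_round=0,nest_large_round=0,nest_square=0,nest_long=0,oil_bottle=0,glass_dish=0)
def look(names=Z,cams=("top","scene"),tag=None):
    for c in cams:
        f=grab_frame(c)
        if tag: cv2.imwrite(f"pics/{tag}_{c}.png",f["frame"][:,:,::-1])
        for n in names:
            for r in place_of(c,n)[:2]:
                print(c,n,round(r["score"],2),np.round(r["pixel"]),np.round(ray(f,r["pixel"],Z[n])[:2],1))
E
python3 - <<'E'
from h import *
look(tag="a")
f=grab_frame("top");print(np.round(f["cam_to_world"],2),f["fx"]);print(get_obs())
E
```

```text
top objective_mid 0.53 [360. 243.] [ 409.8 -231.7]
top eyepiece_mid 0.49 [129. 212.] [500.2 434.2]
top filter_cube_mid 0.46 [190. 244.] [407.4 257.1]
top filter_slider_mid 0.67 [274. 229.] [449.9  17.5]
top nest_small_round 0.69 [358. 165.] [ 639.4 -232.1]
top nest_large_round 0.86 [428. 204.] [ 523.8 -437.5]
top nest_square 0.73 [287. 162.] [648.5 -21.9]
top nest_long 0.9 [208. 179.] [599.7 212.6]
top oil_bottle 0.45 [248. 198.] [543.4  93.7]
top glass_dish 0.45 [313. 197.] [544.7 -99.3]
scene objective_mid 0.59 [167. 266.] [ 395.9 -233.1]
scene eyepiece_mid 0.65 [341. 117.] [489.3 432.1]
scene filter_cube_mid 0.59 [284. 144.] [407.8 252.6]
scene filter_slider_mid 0.93 [250. 208.] [449.2  15.3]
scene nest_small_round 0.61 [260. 328.] [ 641.1 -244.7]
scene nest_square 0.98 [309. 249.] [631.3 -14.6]
scene nest_square 0.71 [257. 326.] [ 634.7 -243.4]
scene nest_long 0.82 [339. 188.] [603.5 198.2]
scene nest_long 0.16 [261. 327.] [ 642.2 -242.2]
scene oil_bottle 0.63 [299. 205.] [545.   93.3]
scene glass_dish 0.73 [256. 257.] [537.3 -96.4]
[[-0.00000e+00 -1.00000e+00  9.00000e-02  4.143
[... 200 characters left out ...]
15, 'joint_positions': array([-1.21580922e+00,  1.15987006e-01,  1.44159294e+00, -1.11146399e-05,
        1.58399809e+00, -3.77855796e-02]), 'qvel': array([-0.00026127,  0.00234236,  0.00066644, -0.00103548,  0.00102478,
        0.00145497]), 'joint_torque': array([ 2.08551115e-03, -7.31757975e+01, -6.32645559e+01,  3.21402740e-05,
        5.69435069e-04,  1.34441791e-05]), 'eef_pos': array([ 258.35764622, -623.60706892,  253.31628706]), 'orientation': array([ 9.80778114e-01,  1.95126347e-01, -4.33247137e-06,  8.09653268e-06]), 'contact_force': array([ 0.7705268 , -0.0114146 ,  0.38021305]), 'torque': array([0.05667525, 0.00733044, 0.00149871]), 'grip_force': 0.0, 'width': 85.34254156492811}
```

Run:
```python
import cv2
a=cv2.imread("pics/a_top.png")[130:280,90:460]
cv2.imwrite("pics/b.png",cv2.resize(a,None,fx=2.15,fy=2.15,interpolation=cv2.INTER_CUBIC))
```

```text
(no output)
```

View pics/b.png

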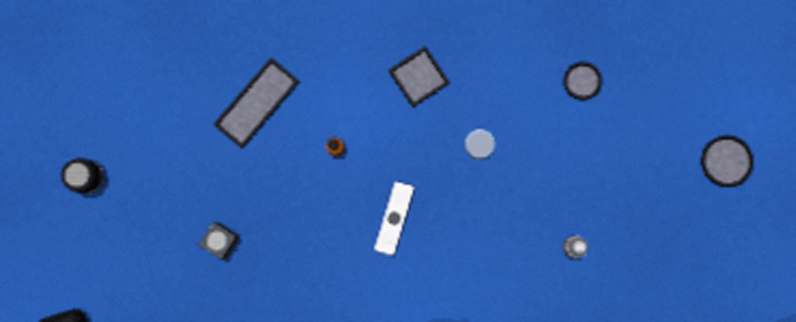

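View pics/a_scene.png

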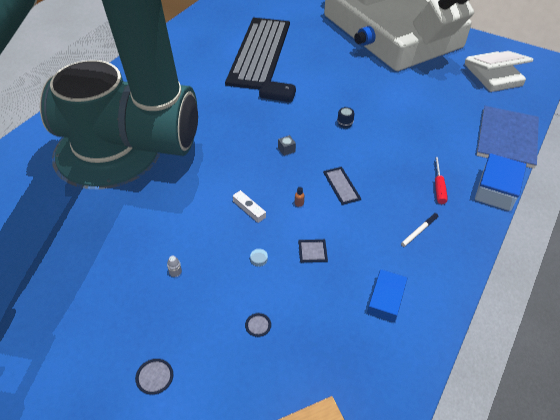

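The crop shows all four nests along the top and right. The eyepiece is at about pixel (129,212), the cube (191,243), the slider (273,231) and the objective (358,244), with the bottle and dish between them. The networks' pixels agree with this, so I'll refine by segmentation.

Run:
```python
from h import *
C=dict(small=(358,167,2),large=(428,204,2),square=(285,165,2),long=(208,178,2),slider=(273,231,22),objnose=(358,244,45),objbody=(358,244,26),eye=(129,212,22),cubetop=(191,243,34),cubewin=(190,242,34),bottle=(246,199,0),dish=(313,197,7))
f=grab_frame("top");I=f["frame"].astype(int)
nb=(I[:,:,2]<I[:,:,0]*1.6+12).astype(np.uint8)   # anything not blue (incl. dark rims)
K=4
for n,(u,v,z) in C.items():
    r=18 if n not in("long","slider") else 30
    m=cv2.resize(I[v-r:v+r,u-r:u+r].astype(np.uint8),None,fx=K,fy=K,interpolation=cv2.INTER_CUBIC).astype(int)
    s=(m[:,:,2]<m[:,:,0]*1.7+10)
    if n in("cubewin","objnose"): s=m[:,:,0]>120
    q,l,st,c=cv2.connectedComponentsWithStats(s.astype(np.uint8))
    lab=min(range(1,q),key=lambda i:np.hypot(*(c[i]-r*K))-st[i,4]/50)
    ys,xs=np.where(l==lab)
    P=np.array([ray(f,((x+.5)/K-.5+u-r,(y+.5)/K-.5+v-r),z)[:2] for x,y in zip(xs,ys)])
    R=cv2.minAreaRect(P.astype(np.float32))
    print(n,"cen",P.mean(0).round(1),"rect",np.round(R[0],1),np.round(R[1],1),round(R[2],1))
```

```text
small cen [ 633.  -240.8] rect [ 633.1 -240.9] [49.7 51.1] 75.7
large cen [ 520.9 -437.2] rect [ 521.2 -436.4] [68.7 68.4] 88.0
square cen [639.5 -14.5] rect [639.6 -14.5] [61.9 61.1] 33.3
long cen [603.2 209.4] rect [603.3 209.3] [ 51.8 120.7] 49.9
slider cen [443.4  19.2] rect [443.5  19.2] [29.6 99. ] 72.9
objnose cen [ 405.3 -224.3] rect [ 405.3 -224.1] [17.6 16.9] 89.0
objbody cen [ 404.9 -222.4] rect [ 405.  -222.3] [31.4 29.7] 70.5
eye cen [501.6 437.5] rect [501.3 437.7] [54.8 43.7] 82.4
cubetop cen [414.  250.3] rect [414.1 250.3] [41.1 37.7] 58.3
cubewin cen [414.5 253.4] rect [414.5 253.3] [25.7 25.4] 72.4
bottle cen [542.4 100.6] rect [542.5 100.4] [27.5 24.9] 49.3
dish cen [545.3 -97.5] rect [545.8 -97.2] [39.7 39.9] 89.9
```

Sizes match the known dimensions, so the positions are good. First I'll move over the objective at (405,-223).

{"op": "jog_arm", "data": {"series": [{"tx":18,"ty":45,"tz":0,"jaw":70},{"tx":36,"ty":90,"tz":-5},{"tx":53,"ty":135,"tz":-20},{"tx":70,"ty":180,"tz":-35},{"tx":87,"ty":225,"tz":-55},{"tx":104,"ty":270,"tz":-75},{"tx":120,"ty":315,"tz":-95},{"tx":135,"ty":360,"tz":-115},{"tx":147,"ty":400,"tz":-130},{"tx":147,"ty":400,"tz":-145},{"tx":147,"ty":400,"tz":-145},{"tx":147,"ty":400,"tz":-145}]}}

```text
schema error: expected keys tx, ty, tz, turn, jaw
```

Run:
```python
from h import *
o=get_obs();print(o["eef_pos"],o["width"],o["contact_force"])
f=grab_frame("scene");cv2.imwrite("pics/c.png",cv2.resize(f["frame"][180:320,80:270,::-1],None,fx=4,fy=4,interpolation=cv2.INTER_CUBIC))
f=grab_frame("scene")
for P in[(405,-223,52),(405,-223,0)]: print(proj(f,P))
```

```text
[ 258.33747982 -623.60211724  253.28718428] 85.48788478335399 [ 0.66949914 -0.15173219 -0.09214547]
[171.6951614  257.46441581]
[174.99296039 271.37537634]
```

View pics/c.png

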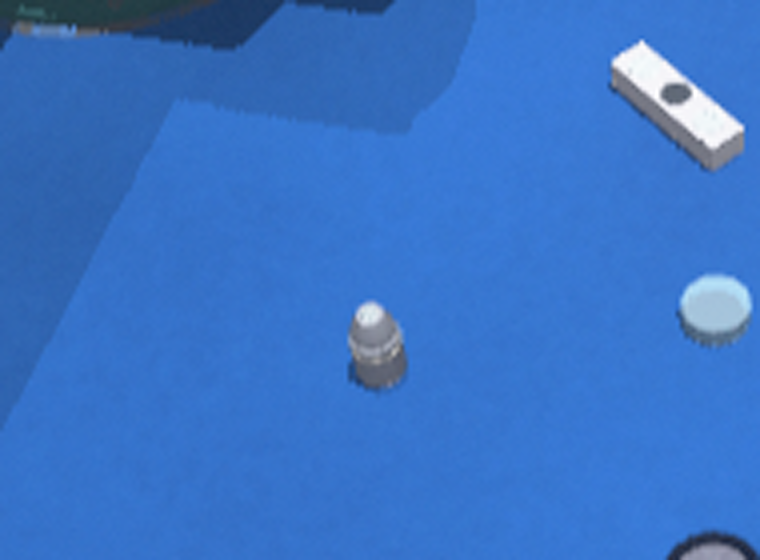

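The jog was refused because every row needs all five keys, so nothing has moved. The crop confirms the objective: its nose is at (172.7,258) and its base near (175,272), against predicted (171.7,257.5) and (175,271). I'll repeat the move with full rows.

{"op": "jog_arm", "data": {"series": [{"tx":18,"ty":45,"tz":0,"turn":0,"jaw":70},{"tx":36,"ty":90,"tz":-5,"turn":0,"jaw":70},{"tx":53,"ty":135,"tz":-20,"turn":0,"jaw":70},{"tx":70,"ty":180,"tz":-35,"turn":0,"jaw":70},{"tx":87,"ty":225,"tz":-55,"turn":0,"jaw":70},{"tx":104,"ty":270,"tz":-75,"turn":0,"jaw":70},{"tx":120,"ty":315,"tz":-95,"turn":0,"jaw":70},{"tx":135,"ty":360,"tz":-115,"turn":0,"jaw":70},{"tx":147,"ty":400,"tz":-130,"turn":0,"jaw":70},{"tx":147,"ty":400,"tz":-145,"turn":0,"jaw":70},{"tx":147,"ty":400,"tz":-145,"turn":0,"jaw":70},{"tx":147,"ty":400,"tz":-145,"turn":0,"jaw":70}], "newtons": 25}}

```text
t: 2.5
eef_pos: [405.3, -224.3, 108.8]
orientation: [0.981, 0.195, -0.0, 0.0]
contact_force: [0.6, -0.2, 0.2]
width: 69.9
grip_force: 0.0
```

{"op": "jog_arm", "data": {"series": [{"tx":0,"ty":0,"tz":-25,"turn":0,"jaw":65},{"tx":0,"ty":0,"tz":-50,"turn":0,"jaw":65},{"tx":0,"ty":0,"tz":-70,"turn":0,"jaw":65},{"tx":0,"ty":0,"tz":-78,"turn":0,"jaw":65},{"tx":0,"ty":0,"tz":-78,"turn":0,"jaw":65},{"tx":0,"ty":0,"tz":-78,"turn":0,"jaw":40},{"tx":0,"ty":0,"tz":-78,"turn":0,"jaw":30},{"tx":0,"ty":0,"tz":-78,"turn":0,"jaw":20},{"tx":0,"ty":0,"tz":-78,"turn":0,"jaw":20},{"tx":0,"ty":0,"tz":-78,"turn":0,"jaw":20},{"tx":0,"ty":0,"tz":-78,"turn":0,"jaw":20},{"tx":0,"ty":0,"tz":-78,"turn":0,"jaw":20}], "newtons": 30}}

```text
t: 3.7
eef_pos: [405.9, -224.1, 31.6]
orientation: [0.981, 0.195, 0.001, 0.001]
contact_force: [-1.7, -0.7, 6.8]
width: 27.1
grip_force: 29.5
```

{"op": "jog_arm", "data": {"series": [{"tx":0,"ty":0,"tz":15,"turn":0,"jaw":20},{"tx":0,"ty":0,"tz":40,"turn":0,"jaw":20},{"tx":0,"ty":0,"tz":70,"turn":0,"jaw":20},{"tx":0,"ty":0,"tz":70,"turn":0,"jaw":20},{"tx":0,"ty":0,"tz":70,"turn":0,"jaw":20}]}}

```text
t: 4.2
eef_pos: [405.6, -223.7, 100.9]
orientation: [0.981, 0.195, 0.001, 0.001]
contact_force: [-0.7, 0.7, -1.6]
width: 26.7
grip_force: 30.0
```

Run:
```python
from h import *
o=get_obs();print(o["eef_pos"],o["width"],o["contact_force"],o["grip_force"])
f=grab_frame("scene");cv2.imwrite("pics/d.png",cv2.resize(f["frame"][170:300,80:260,::-1],None,fx=4,fy=4,interpolation=cv2.INTER_CUBIC))
x,y=o["eef_pos"][:2]
for P in[(x,y,o["eef_pos"][2]-30.3+h) for h in(0,52)]: print((proj(f,P)-[80,170])*4)
```

```text
[ 405.6011459  -223.69582004  100.89858003] 26.69902546193601 [-0.65423206  0.73950099 -1.64252817] 30.004986390922568
[361.91734657 330.39150474]
[347.43588648 269.34240399]
```

View pics/d.png

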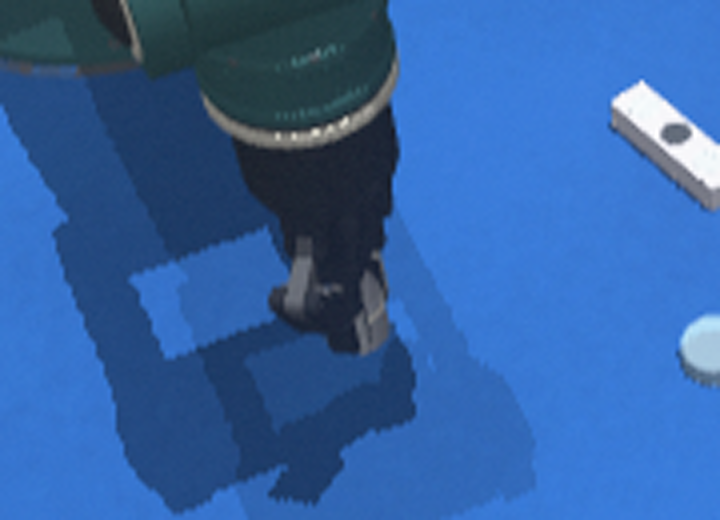

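Held: about 1.6 N of load and 27 mm wide, matching the part. The image shows only the fingers around it near (360,330). Next is the small nest.

{"op": "jog_arm", "data": {"series": [{"tx":30,"ty":-3,"tz":0,"turn":0,"jaw":20},{"tx":70,"ty":-6,"tz":0,"turn":0,"jaw":20},{"tx":115,"ty":-9,"tz":0,"turn":0,"jaw":20},{"tx":160,"ty":-12,"tz":0,"turn":0,"jaw":20},{"tx":200,"ty":-15,"tz":0,"turn":0,"jaw":20},{"tx":227,"ty":-16,"tz":0,"turn":0,"jaw":20},{"tx":227,"ty":-16,"tz":-15,"turn":0,"jaw":20},{"tx":227,"ty":-16,"tz":-35,"turn":0,"jaw":20},{"tx":227,"ty":-16,"tz":-50,"turn":0,"jaw":20},{"tx":227,"ty":-16,"tz":-58,"turn":0,"jaw":20},{"tx":227,"ty":-16,"tz":-60,"turn":0,"jaw":20},{"tx":227,"ty":-16,"tz":-60,"turn":0,"jaw":20}]}}

```text
t: 5.45
eef_pos: [632.3, -239.7, 40.5]
orientation: [0.981, 0.195, 0.0, 0.0]
contact_force: [0.3, -0.4, -0.3]
width: 27.0
grip_force: 30.0
```

Run:
```python
from h import *
o=get_obs();print(o["eef_pos"],o["width"],o["contact_force"],o["grip_force"])
f=grab_frame("scene");cv2.imwrite("pics/e.png",cv2.resize(f["frame"][250:360,190:340,::-1],None,fx=5,fy=5,interpolation=cv2.INTER_CUBIC))
```

```text
[ 632.25342874 -239.70394961   40.48311223] 27.00828761452689 [ 0.27782962 -0.44823347 -0.30620809] 29.994208139014518
```

View pics/e.png

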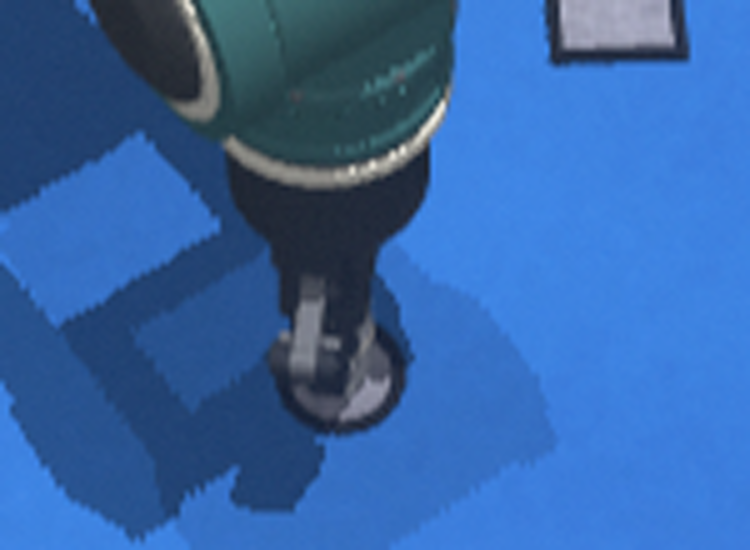

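The gripper and part are centred over the small nest, around (335,370) in the crop. Lowering slowly.

{"op": "jog_arm", "data": {"series": [{"tx":0,"ty":0,"tz":-2,"turn":0,"jaw":20},{"tx":0,"ty":0,"tz":-4,"turn":0,"jaw":20},{"tx":0,"ty":0,"tz":-5.5,"turn":0,"jaw":20},{"tx":0,"ty":0,"tz":-6.5,"turn":0,"jaw":20},{"tx":0,"ty":0,"tz":-6.5,"turn":0,"jaw":20}]}}

```text
t: 6.0
eef_pos: [632.4, -239.6, 33.8]
orientation: [0.981, 0.195, 0.0, -0.0]
contact_force: [0.2, 0.2, -0.6]
width: 26.7
grip_force: 30.0
```

{"op": "jog_arm", "data": {"series": [{"tx":0,"ty":0,"tz":-0.5,"turn":0,"jaw":20},{"tx":0,"ty":0,"tz":-1,"turn":0,"jaw":20},{"tx":0,"ty":0,"tz":-1.5,"turn":0,"jaw":20},{"tx":0,"ty":0,"tz":-1.5,"turn":0,"jaw":20}]}}

```text
t: 6.4
eef_pos: [632.5, -239.6, 33.6]
orientation: [0.981, 0.195, 0.0, 0.0]
contact_force: [-6.9, 2.8, 11.3]
width: 26.9
grip_force: 31.4
```

Floor contact at 33.6, which is 2 mm above the pick height as expected. Releasing and rising.

{"op": "jog_arm", "data": {"series": [{"tx":0,"ty":0,"tz":-1,"turn":0,"jaw":32},{"tx":0,"ty":0,"tz":-1,"turn":0,"jaw":45},{"tx":0,"ty":0,"tz":-1,"turn":0,"jaw":55},{"tx":0,"ty":0,"tz":0,"turn":0,"jaw":55},{"tx":0,"ty":0,"tz":25,"turn":0,"jaw":55},{"tx":0,"ty":0,"tz":60,"turn":0,"jaw":55},{"tx":0,"ty":0,"tz":100,"turn":0,"jaw":55},{"tx":-30,"ty":35,"tz":105,"turn":-8,"jaw":55},{"tx":-60,"ty":70,"tz":105,"turn":-16,"jaw":55},{"tx":-90,"ty":108,"tz":105,"turn":-24,"jaw":55},{"tx":-120,"ty":145,"tz":105,"turn":-32,"jaw":55},{"tx":-150,"ty":182,"tz":105,"turn":-39.5,"jaw":55}]}}

```text
t: 7.6
eef_pos: [481.0, -56.5, 137.2]
orientation: [0.989, -0.151, 0.0, -0.0]
contact_force: [0.4, -0.2, 0.9]
width: 54.9
grip_force: 0.0
```

Run:
```python
from h import *
o=get_obs();print(o["eef_pos"],o["width"],o["orientation"])
look(["objective_mid","nest_small_round"],tag="f")
f=grab_frame("scene");cv2.imwrite("pics/f.png",cv2.resize(f["frame"][280:370,210:320,::-1],None,fx=5,fy=5,interpolation=cv2.INTER_CUBIC))
```

```text
[480.98966211 -56.49013801 137.22444988] 54.92695326676326 [ 9.88563112e-01 -1.50807672e-01  1.35374687e-04 -4.36605467e-05]
top objective_mid 0.62 [365. 163.] [ 640.7 -248.8]
top nest_small_round 0.45 [359. 168.] [ 632.2 -235.9]
scene objective_mid 0.75 [255. 317.] [ 628.  -241.9]
scene objective_mid 0.27 [258. 257.] [ 552.9 -109.2]
scene nest_small_round 0.82 [258. 322.] [ 630.4 -234.1]
```

View pics/f.png

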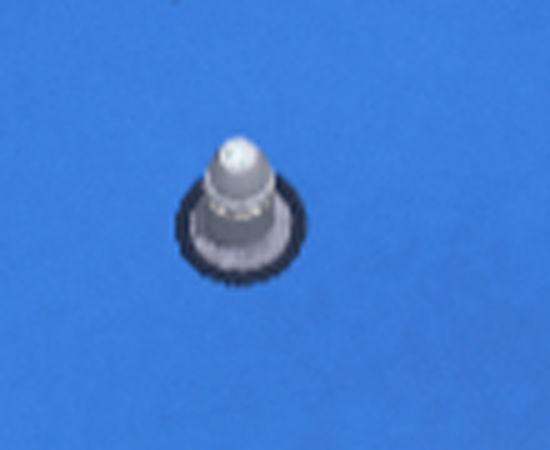

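The objective stands upright inside the small nest, with its base around (240,230) in the crop and rim all around. Now the slider.

{"op": "jog_arm", "data": {"series": [{"tx":-20,"ty":38,"tz":0,"turn":0,"jaw":55},{"tx":-39,"ty":77,"tz":0,"turn":0,"jaw":55},{"tx":-39,"ty":77,"tz":-40,"turn":0,"jaw":55},{"tx":-39,"ty":77,"tz":-75,"turn":0,"jaw":55},{"tx":-39,"ty":77,"tz":-98,"turn":0,"jaw":55},{"tx":-39,"ty":77,"tz":-107,"turn":0,"jaw":55},{"tx":-39,"ty":77,"tz":-107,"turn":0,"jaw":55},{"tx":-39,"ty":77,"tz":-107,"turn":0,"jaw":35},{"tx":-39,"ty":77,"tz":-107,"turn":0,"jaw":25},{"tx":-39,"ty":77,"tz":-107,"turn":0,"jaw":18},{"tx":-39,"ty":77,"tz":-107,"turn":0,"jaw":18},{"tx":-39,"ty":77,"tz":-107,"turn":0,"jaw":18}], "newtons": 40}}

```text
t: 9.15
eef_pos: [444.3, 19.3, 31.8]
orientation: [0.989, -0.148, 0.001, -0.0]
contact_force: [-0.4, -0.8, 6.1]
width: 25.1
grip_force: 40.3
```

{"op": "jog_arm", "data": {"series": [{"tx":0,"ty":0,"tz":0,"turn":0,"jaw":18},{"tx":0,"ty":0,"tz":10,"turn":0,"jaw":18},{"tx":0,"ty":0,"tz":30,"turn":0,"jaw":18},{"tx":0,"ty":0,"tz":60,"turn":0,"jaw":18},{"tx":0,"ty":0,"tz":95,"turn":0,"jaw":18},{"tx":0,"ty":0,"tz":95,"turn":0,"jaw":18},{"tx":0,"ty":0,"tz":95,"turn":0,"jaw":18}]}}

```text
t: 9.85
eef_pos: [443.6, 19.4, 126.4]
orientation: [0.989, -0.148, 0.001, -0.0]
contact_force: [-0.0, -0.9, -1.9]
width: 25.2
grip_force: 39.5
```

Run:
```python
from h import *
o=get_obs();print(o["eef_pos"],o["width"],o["contact_force"],o["grip_force"])
f=grab_frame("scene");cv2.imwrite("pics/g.png",cv2.resize(f["frame"][100:260,180:370,::-1],None,fx=4,fy=4,interpolation=cv2.INTER_CUBIC))
```

```text
[443.63854139  19.40986009 126.44645522] 25.197420076694904 [-0.00230771 -0.88277548 -1.88626156] 39.4887900352478
```

View pics/g.png

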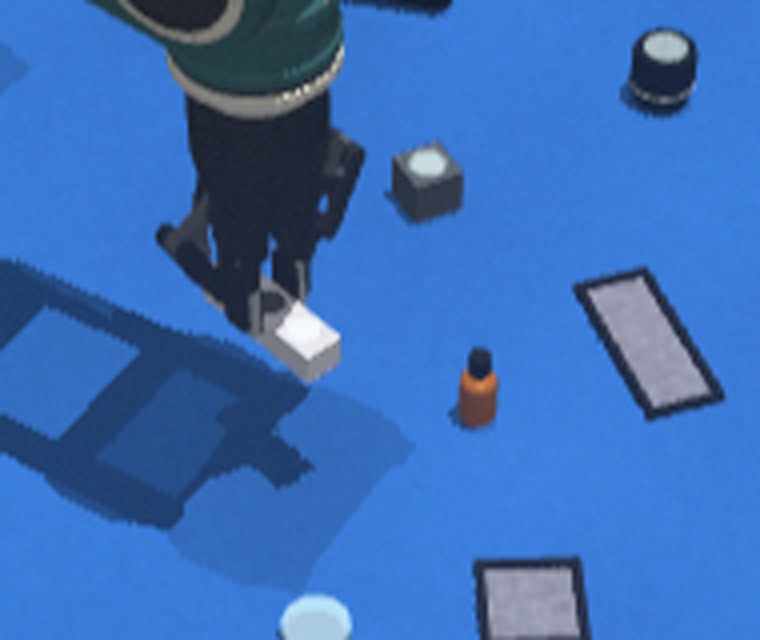

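The slider is held level, protruding at (310,340), clear of bottle (478,390). Next: the long nest, going round the bottle, turning -23°.

{"op": "jog_arm", "data": {"series": [{"tx":0,"ty":35,"tz":0,"turn":0,"jaw":18},{"tx":0,"ty":75,"tz":0,"turn":0,"jaw":18},{"tx":10,"ty":115,"tz":0,"turn":0,"jaw":18},{"tx":30,"ty":150,"tz":0,"turn":-5,"jaw":18},{"tx":60,"ty":180,"tz":0,"turn":-10,"jaw":18},{"tx":95,"ty":189,"tz":0,"turn":-15,"jaw":18},{"tx":130,"ty":189,"tz":0,"turn":-20,"jaw":18},{"tx":159,"ty":189,"tz":0,"turn":-23,"jaw":18},{"tx":159,"ty":189,"tz":-20,"turn":-23,"jaw":18},{"tx":159,"ty":189,"tz":-50,"turn":-23,"jaw":18},{"tx":159,"ty":189,"tz":-75,"turn":-23,"jaw":18},{"tx":159,"ty":189,"tz":-85,"turn":-23,"jaw":18}]}}

```text
t: 11.1
eef_pos: [600.6, 207.8, 36.2]
orientation: [0.94, -0.342, -0.002, 0.002]
contact_force: [-0.7, 0.5, -2.0]
width: 24.7
grip_force: 39.7
```

{"op": "jog_arm", "data": {"series": [{"tx":0,"ty":0,"tz":0,"turn":0,"jaw":18},{"tx":0,"ty":0,"tz":0,"turn":0,"jaw":18}]}}

```text
t: 11.3
eef_pos: [602.6, 208.5, 41.1]
orientation: [0.94, -0.342, 0.0, -0.0]
contact_force: [0.2, 0.2, -1.5]
width: 24.8
grip_force: 39.7
```

Run:
```python
from h import *
f=grab_frame("scene");cv2.imwrite("pics/i.png",cv2.resize(f["frame"][110:250,260:420,::-1],None,fx=4,fy=4,interpolation=cv2.INTER_CUBIC))
```

```text
(no output)
```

View pics/i.png

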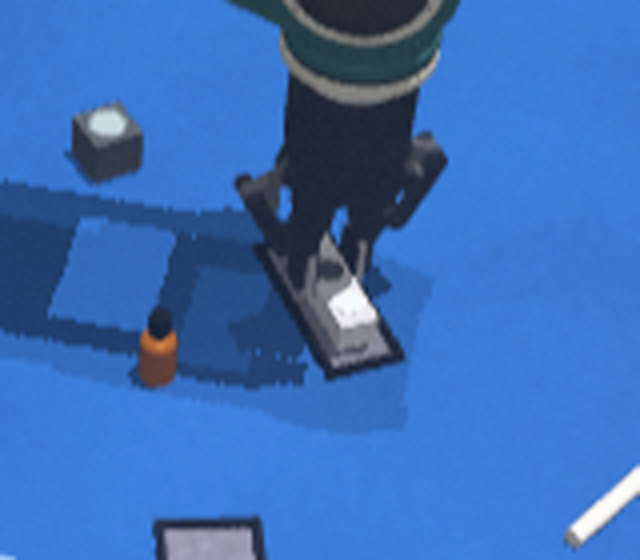

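The slider hovers inside the long nest's rim and in line with it. Its end is at (350,335), and the nest end runs at (330–400,365). Lowering gently.

{"op": "jog_arm", "data": {"series": [{"tx":0,"ty":0,"tz":-2,"turn":0,"jaw":18},{"tx":0,"ty":0,"tz":-4,"turn":0,"jaw":18},{"tx":0,"ty":0,"tz":-5.5,"turn":0,"jaw":18},{"tx":0,"ty":0,"tz":-6.5,"turn":0,"jaw":18},{"tx":0,"ty":0,"tz":-7.5,"turn":0,"jaw":18},{"tx":0,"ty":0,"tz":-8,"turn":0,"jaw":18},{"tx":0,"ty":0,"tz":-8,"turn":0,"jaw":18}]}}

```text
t: 12.05
eef_pos: [602.4, 208.4, 33.8]
orientation: [0.94, -0.342, 0.0, -0.0]
contact_force: [-10.0, -3.2, 16.3]
width: 24.9
grip_force: 41.7
```

{"op": "jog_arm", "data": {"series": [{"tx":0,"ty":0,"tz":0,"turn":0,"jaw":32},{"tx":0,"ty":0,"tz":0,"turn":0,"jaw":45},{"tx":0,"ty":0,"tz":1,"turn":0,"jaw":60},{"tx":0,"ty":0,"tz":5,"turn":0,"jaw":65},{"tx":0,"ty":0,"tz":30,"turn":0,"jaw":65},{"tx":0,"ty":0,"tz":75,"turn":0,"jaw":65},{"tx":-35,"ty":8,"tz":85,"turn":0,"jaw":65},{"tx":-75,"ty":17,"tz":85,"turn":0,"jaw":65},{"tx":-115,"ty":26,"tz":85,"turn":0,"jaw":65},{"tx":-155,"ty":35,"tz":85,"turn":4,"jaw":65},{"tx":-188,"ty":44.5,"tz":80,"turn":8,"jaw":65},{"tx":-188,"ty":44.5,"tz":70,"turn":8,"jaw":65}]}}

```text
t: 13.25
eef_pos: [412.0, 253.8, 103.2]
orientation: [0.962, -0.273, 0.0, -0.001]
contact_force: [0.3, -0.4, 0.3]
width: 65.0
grip_force: 0.0
```

{"op": "jog_arm", "data": {"series": [{"tx":0,"ty":0,"tz":-20,"turn":0,"jaw":65},{"tx":0,"ty":0,"tz":-45,"turn":0,"jaw":65},{"tx":0,"ty":0,"tz":-62,"turn":0,"jaw":65},{"tx":0,"ty":0,"tz":-70,"turn":0,"jaw":65},{"tx":0,"ty":0,"tz":-70,"turn":0,"jaw":65},{"tx":0,"ty":0,"tz":-70,"turn":0,"jaw":50},{"tx":0,"ty":0,"tz":-70,"turn":0,"jaw":40},{"tx":0,"ty":0,"tz":-70,"turn":0,"jaw":35},{"tx":0,"ty":0,"tz":-70,"turn":0,"jaw":28},{"tx":0,"ty":0,"tz":-70,"turn":0,"jaw":28},{"tx":0,"ty":0,"tz":-70,"turn":0,"jaw":28},{"tx":0,"ty":0,"tz":-70,"turn":0,"jaw":28}]}}

```text
t: 14.45
eef_pos: [415.0, 253.2, 33.5]
orientation: [0.961, -0.276, 0.001, -0.001]
contact_force: [-1.2, -1.0, 5.8]
width: 35.2
grip_force: 39.7
```

Run:
```python
from h import *
f=grab_frame("scene");cv2.imwrite("pics/j.png",cv2.resize(f["frame"][90:240,210:400,::-1],None,fx=4,fy=4,interpolation=cv2.INTER_CUBIC))
```

```text
(no output)
```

View pics/j.png

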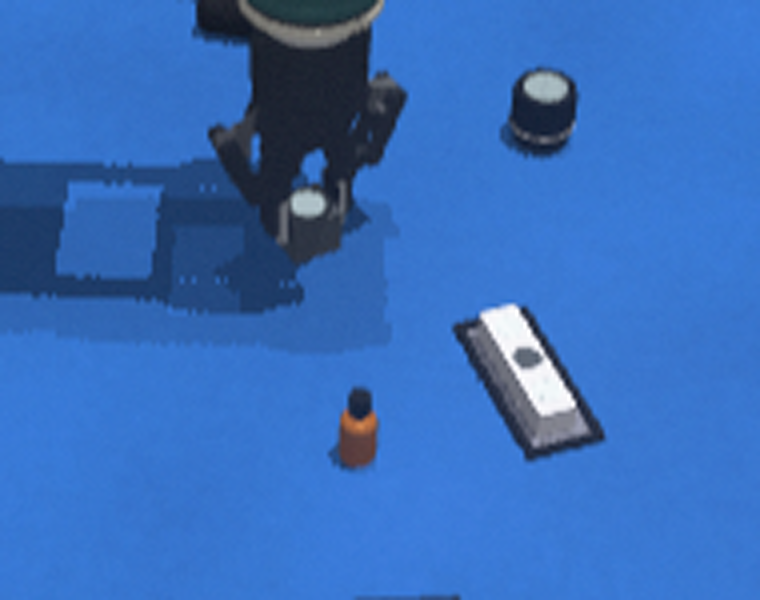

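The slider sits flat inside its nest (around (530,370) in the crop). The cube is gripped squarely, top at (308,205), width 35. Carrying it round the bottle to the square nest.

{"op": "jog_arm", "data": {"series": [{"tx":0,"ty":0,"tz":10,"turn":0,"jaw":28},{"tx":0,"ty":0,"tz":40,"turn":0,"jaw":28},{"tx":0,"ty":0,"tz":75,"turn":0,"jaw":28},{"tx":0,"ty":-35,"tz":95,"turn":0,"jaw":28},{"tx":0,"ty":-75,"tz":95,"turn":0,"jaw":28},{"tx":0,"ty":-115,"tz":95,"turn":0,"jaw":28},{"tx":5,"ty":-155,"tz":95,"turn":-4,"jaw":28},{"tx":20,"ty":-190,"tz":95,"turn":-8,"jaw":28},{"tx":50,"ty":-215,"tz":95,"turn":-12,"jaw":28},{"tx":85,"ty":-230,"tz":95,"turn":-16,"jaw":28},{"tx":125,"ty":-242,"tz":95,"turn":-20,"jaw":28},{"tx":165,"ty":-252,"tz":95,"turn":-24.5,"jaw":28}]}}

```text
t: 15.7
eef_pos: [580.9, -0.2, 128.2]
orientation: [0.88, -0.475, 0.0, -0.0]
contact_force: [-0.7, -0.0, 0.2]
width: 35.4
grip_force: 40.7
```

{"op": "jog_arm", "data": {"series": [{"tx":35,"ty":-10,"tz":0,"turn":0,"jaw":28},{"tx":59.5,"ty":-15.5,"tz":0,"turn":0,"jaw":28},{"tx":59.5,"ty":-15.5,"tz":-15,"turn":0,"jaw":28},{"tx":59.5,"ty":-15.5,"tz":-40,"turn":0,"jaw":28},{"tx":59.5,"ty":-15.5,"tz":-65,"turn":0,"jaw":28},{"tx":59.5,"ty":-15.5,"tz":-80,"turn":0,"jaw":28},{"tx":59.5,"ty":-15.5,"tz":-85,"turn":0,"jaw":28},{"tx":59.5,"ty":-15.5,"tz":-85,"turn":0,"jaw":28},{"tx":59.5,"ty":-15.5,"tz":-85,"turn":0,"jaw":28}]}}

```text
t: 16.6
eef_pos: [639.4, -14.6, 43.7]
orientation: [0.881, -0.473, 0.001, -0.0]
contact_force: [-0.1, -0.3, -1.8]
width: 35.4
grip_force: 40.7
```

Run:
```python
from h import *
f=grab_frame("scene");cv2.imwrite("pics/k.png",cv2.resize(f["frame"][170:300,230:390,::-1],None,fx=4,fy=4,interpolation=cv2.INTER_CUBIC))
```

```text
(no output)
```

View pics/k.png

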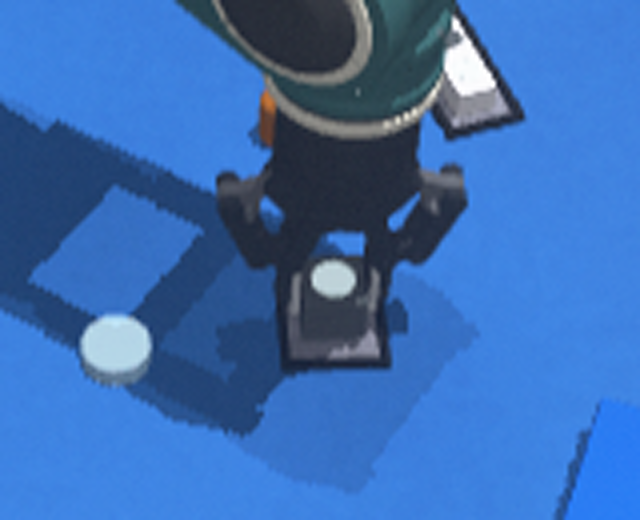

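The cube hovers inside the square nest, in line with it and central around (335,310). Contact is expected at about 35.5.

{"op": "jog_arm", "data": {"series": [{"tx":0,"ty":0,"tz":-2.5,"turn":0,"jaw":28},{"tx":0,"ty":0,"tz":-5,"turn":0,"jaw":28},{"tx":0,"ty":0,"tz":-6.5,"turn":0,"jaw":28},{"tx":0,"ty":0,"tz":-7.5,"turn":0,"jaw":28},{"tx":0,"ty":0,"tz":-8.2,"turn":0,"jaw":28},{"tx":0,"ty":0,"tz":-8.9,"turn":0,"jaw":28},{"tx":0,"ty":0,"tz":-8.9,"turn":0,"jaw":28}]}}

```text
t: 17.35
eef_pos: [638.9, -14.6, 35.5]
orientation: [0.881, -0.473, 0.0, 0.0]
contact_force: [-14.0, 1.4, 23.3]
width: 35.5
grip_force: 43.7
```

{"op": "jog_arm", "data": {"series": [{"tx":0,"ty":0,"tz":0,"turn":0,"jaw":42},{"tx":0,"ty":0,"tz":0,"turn":0,"jaw":55},{"tx":0,"ty":0,"tz":2,"turn":0,"jaw":65},{"tx":0,"ty":0,"tz":8,"turn":0,"jaw":65},{"tx":0,"ty":0,"tz":30,"turn":0,"jaw":65},{"tx":0,"ty":0,"tz":70,"turn":0,"jaw":65},{"tx":0,"ty":20,"tz":110,"turn":0,"jaw":70},{"tx":-10,"ty":60,"tz":115,"turn":0,"jaw":82},{"tx":-20,"ty":105,"tz":115,"turn":0,"jaw":82},{"tx":-32,"ty":150,"tz":115,"turn":0,"jaw":82},{"tx":-45,"ty":195,"tz":115,"turn":0,"jaw":82},{"tx":-60,"ty":240,"tz":115,"turn":0,"jaw":82}]}}

```text
t: 18.55
eef_pos: [578.2, 227.1, 149.0]
orientation: [0.881, -0.473, 0.0, -0.0]
contact_force: [-0.0, 0.5, -0.4]
width: 82.0
grip_force: 0.0
```

Run:
```python
from h import *
look(["filter_cube_mid","filter_slider_mid","eyepiece_mid","nest_square","nest_long"])
for c,a in(("top",(105,190,155,235)),("scene",(325,95,370,135))):
    f=grab_frame(c);I=f["frame"];x0,y0,x1,y1=a
    m=cv2.resize(I[y0:y1,x0:x1],None,fx=6,fy=6,interpolation=cv2.INTER_CUBIC).astype(int)
    s=(m[:,:,0]>100)
    q,l,st,cc=cv2.connectedComponentsWithStats(s.astype(np.uint8));i=1+np.argmax(st[1:,4])
    p=(cc[i]+.5)/6-.5+[x0,y0];print(c,p,st[i],ray(f,p,44))
```

```text
top filter_cube_mid 0.5 [284. 166.] [635.7 -12.9]
top filter_slider_mid 0.67 [207. 176.] [605.1 212.6]
top eyepiece_mid 0.59 [130. 209.] [508.3 432.1]
top nest_square 0.69 [285. 163.] [645.8 -15. ]
top nest_long 0.75 [213. 178.] [600.6 196.9]
top nest_long 0.38 [283. 165.] [640.7  -9.6]
scene filter_cube_mid 0.83 [311. 246.] [636.3 -17.1]
scene filter_slider_mid 0.94 [341. 181.] [600.8 212.4]
scene eyepiece_mid 0.57 [345. 118.] [501.6 435.4]
scene nest_square 0.8 [312. 250.] [637.7 -13.8]
scene nest_long 0.8 [342. 185.] [604.1 211.5]
scene nest_long 0.35 [255. 319.] [ 621.6 -232.3]
top [124.74421679 210.99752148] [  92   95   60   65 3026] [501.1864462  438.40634939  44.        ]
scene [360.81578947 131.2254386 ] [213 198  11  42 190] [573.71209717 379.54965415  44.        ]
```

{"op": "jog_arm", "data": {"series": [{"tx":-15,"ty":40,"tz":0,"turn":0,"jaw":82},{"tx":-30,"ty":84,"tz":0,"turn":0,"jaw":82},{"tx":-46,"ty":128,"tz":0,"turn":0,"jaw":82},{"tx":-62,"ty":172,"tz":0,"turn":0,"jaw":82},{"tx":-78,"ty":211,"tz":0,"turn":0,"jaw":82},{"tx":-78,"ty":211,"tz":-20,"turn":0,"jaw":82},{"tx":-78,"ty":211,"tz":-45,"turn":0,"jaw":82},{"tx":-78,"ty":211,"tz":-75,"turn":0,"jaw":82},{"tx":-78,"ty":211,"tz":-100,"turn":0,"jaw":82},{"tx":-78,"ty":211,"tz":-110,"turn":0,"jaw":82},{"tx":-78,"ty":211,"tz":-114,"turn":0,"jaw":82},{"tx":-78,"ty":211,"tz":-114,"turn":0,"jaw":75}]}}

```text
t: 20.45
eef_pos: [542.4, 358.8, 31.1]
orientation: [0.899, -0.436, -0.026, -0.019]
contact_force: [-0.3, -0.1, 0.1]
width: 74.8
grip_force: 0.0
```

{"op": "jog_arm", "data": {"series": [{"tx":0,"ty":0,"tz":0,"turn":0,"jaw":65},{"tx":0,"ty":0,"tz":0,"turn":0,"jaw":55},{"tx":0,"ty":0,"tz":0,"turn":0,"jaw":48},{"tx":0,"ty":0,"tz":0,"turn":0,"jaw":43},{"tx":0,"ty":0,"tz":0,"turn":0,"jaw":38},{"tx":0,"ty":0,"tz":0,"turn":0,"jaw":38},{"tx":0,"ty":0,"tz":0,"turn":0,"jaw":38}]}}

```text
t: 21.15
eef_pos: [542.9, 359.3, 33.3]
orientation: [0.899, -0.436, -0.026, -0.02]
contact_force: [1.1, -0.4, 0.1]
width: 38.2
grip_force: 0.0
```

{"op": "jog_arm", "data": {"series": [{"tx":0,"ty":0,"tz":10,"turn":0,"jaw":38},{"tx":0,"ty":0,"tz":40,"turn":0,"jaw":38},{"tx":0,"ty":0,"tz":75,"turn":0,"jaw":38},{"tx":0,"ty":0,"tz":95,"turn":0,"jaw":38},{"tx":0,"ty":0,"tz":95,"turn":0,"jaw":38},{"tx":0,"ty":0,"tz":95,"turn":0,"jaw":38}]}}

```text
t: 21.75
eef_pos: [544.3, 357.0, 128.7]
orientation: [0.9, -0.434, -0.027, -0.021]
contact_force: [-0.1, -0.1, -0.9]
width: 37.9
grip_force: 0.0
```

Run:
```python
from h import *
o=get_obs();print(o["joint_positions"])
f=grab_frame("scene");a=f["frame"][30:280,230:400,::-1];cv2.imwrite("pics/l.png",cv2.resize(a,None,fx=2.4,fy=2.4,interpolation=cv2.INTER_CUBIC))
```

```text
[0.513277   0.11959859 1.64320607 0.06956494 1.3746403  2.96842166]
```

View pics/l.png

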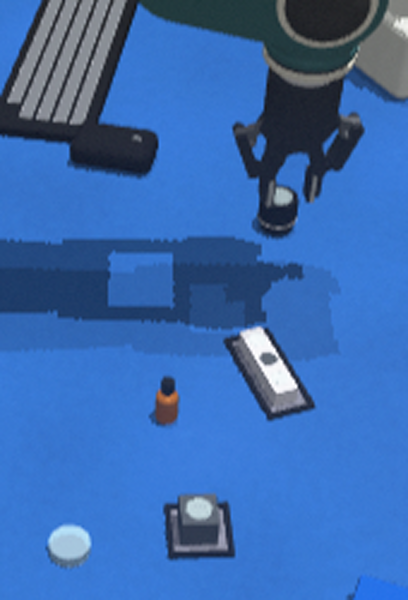

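The last joint reached its limit, so the arm stopped short of the eyepiece. Nothing was touched: the parts in the picture are undisturbed and the eyepiece stands at (278,210). I'll turn back +60° at height with the jaws open.

{"op": "jog_arm", "data": {"series": [{"tx":0,"ty":0,"tz":10,"turn":8,"jaw":60},{"tx":0,"ty":0,"tz":10,"turn":16,"jaw":82},{"tx":0,"ty":0,"tz":10,"turn":24,"jaw":82},{"tx":0,"ty":0,"tz":10,"turn":32,"jaw":82},{"tx":0,"ty":0,"tz":10,"turn":40,"jaw":82},{"tx":0,"ty":0,"tz":10,"turn":48,"jaw":82},{"tx":0,"ty":0,"tz":10,"turn":56,"jaw":82},{"tx":0,"ty":0,"tz":10,"turn":60,"jaw":82},{"tx":0,"ty":0,"tz":10,"turn":60,"jaw":82},{"tx":0,"ty":0,"tz":10,"turn":60,"jaw":82},{"tx":0,"ty":0,"tz":10,"turn":60,"jaw":82}]}}

```text
t: 22.9
eef_pos: [544.1, 356.9, 137.6]
orientation: [0.997, 0.074, -0.034, -0.005]
contact_force: [0.0, 0.2, 0.5]
width: 81.8
grip_force: 0.0
```

Run:
```python
from h import *
o=get_obs();print(o["joint_positions"],o["eef_pos"],o["orientation"],o["width"])
```

```text
[0.52564939 0.14894924 1.59582986 0.03834752 1.45427512 1.94338993] [544.09956346 356.88971564 137.59535914] [ 0.99669064  0.07364066 -0.03410979 -0.00461919] 81.79279950931237
```

The turn freed the joint. A residual 4° tilt remains, but it is about the closing line, so the pads still close flat on the body. Approaching the eyepiece.

{"op": "jog_arm", "data": {"series": [{"tx":-20,"ty":37,"tz":0,"turn":0,"jaw":82},{"tx":-43,"ty":79.5,"tz":0,"turn":0,"jaw":82},{"tx":-43,"ty":79.5,"tz":0,"turn":0,"jaw":82},{"tx":-43,"ty":79.5,"tz":-15,"turn":0,"jaw":82},{"tx":-43,"ty":79.5,"tz":-30,"turn":0,"jaw":82},{"tx":-43,"ty":79.5,"tz":-40,"turn":0,"jaw":82},{"tx":-43,"ty":79.5,"tz":-40,"turn":0,"jaw":82}]}}

```text
t: 23.6
eef_pos: [501.0, 435.1, 95.3]
orientation: [0.997, 0.074, -0.035, -0.004]
contact_force: [-0.3, -1.1, 0.4]
width: 82.1
grip_force: 0.0
```

{"op": "jog_arm", "data": {"series": [{"tx":0,"ty":0,"tz":-20,"turn":0,"jaw":82},{"tx":0,"ty":0,"tz":-40,"turn":0,"jaw":82},{"tx":0,"ty":0,"tz":-55,"turn":0,"jaw":82},{"tx":0,"ty":0,"tz":-62,"turn":0,"jaw":82},{"tx":0,"ty":0,"tz":-62,"turn":0,"jaw":82},{"tx":0,"ty":0,"tz":-62,"turn":0,"jaw":65},{"tx":0,"ty":0,"tz":-62,"turn":0,"jaw":55},{"tx":0,"ty":0,"tz":-62,"turn":0,"jaw":48},{"tx":0,"ty":0,"tz":-62,"turn":0,"jaw":43},{"tx":0,"ty":0,"tz":-62,"turn":0,"jaw":38},{"tx":0,"ty":0,"tz":-62,"turn":0,"jaw":38},{"tx":0,"ty":0,"tz":-62,"turn":0,"jaw":38}]}}

```text
t: 24.8
eef_pos: [501.6, 436.8, 37.2]
orientation: [0.997, 0.075, -0.033, -0.005]
contact_force: [-0.7, -0.8, 6.6]
width: 45.0
grip_force: 41.4
```

{"op": "jog_arm", "data": {"series": [{"tx":0,"ty":0,"tz":0,"turn":0,"jaw":38},{"tx":0,"ty":0,"tz":10,"turn":0,"jaw":38},{"tx":0,"ty":0,"tz":40,"turn":0,"jaw":38},{"tx":0,"ty":0,"tz":75,"turn":0,"jaw":38},{"tx":0,"ty":0,"tz":100,"turn":0,"jaw":38},{"tx":0,"ty":0,"tz":100,"turn":0,"jaw":38},{"tx":0,"ty":0,"tz":100,"turn":0,"jaw":38}]}}

```text
t: 25.5
eef_pos: [501.2, 436.5, 136.6]
orientation: [0.997, 0.075, -0.033, -0.005]
contact_force: [-0.9, -0.3, -1.8]
width: 44.6
grip_force: 41.3
```

Run:
```python
from h import *
o=get_obs();print(o["joint_positions"])
f=grab_frame("scene");cv2.imwrite("pics/m.png",cv2.resize(f["frame"][30:180,280:420,::-1],None,fx=4,fy=4,interpolation=cv2.INTER_CUBIC))
```

```text
[0.65988597 0.17475489 1.56849147 0.04557333 1.44877593 2.07451322]
```

View pics/m.png

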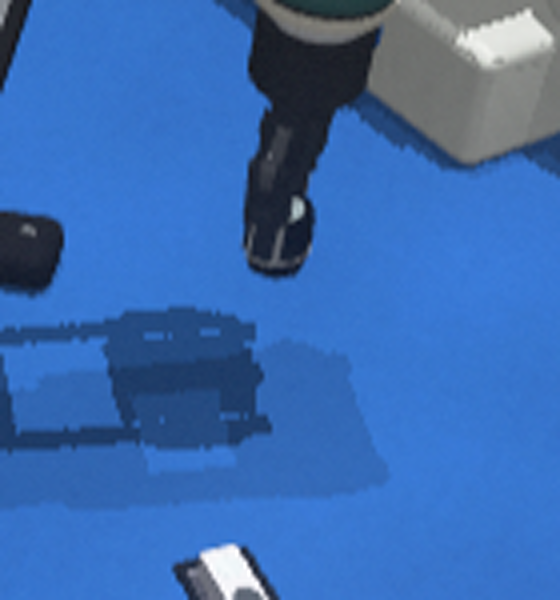

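The eyepiece is held upright at (280,235) in the crop. I'll check its offset in the grip, then carry it across.

Run:
```python
from h import *
f=grab_frame("scene")
for P in[(501,436.5,99.4),(501,436.5,121),(501,436.5,143.4),(511,436.5,121)]: print((proj(f,P)-[280,30])*4)
```

```text
[271.6418872  259.83087185]
[275.06263382 233.46382549]
[278.69240011 205.48565976]
[288.47075301 238.07925711]
```

{"op": "jog_arm", "data": {"series": [{"tx":-5,"ty":-30,"tz":0,"turn":0,"jaw":38},{"tx":-12,"ty":-70,"tz":0,"turn":0,"jaw":38},{"tx":-20,"ty":-113,"tz":0,"turn":0,"jaw":38},{"tx":-28,"ty":-156,"tz":0,"turn":0,"jaw":38},{"tx":-36,"ty":-199,"tz":0,"turn":0,"jaw":38},{"tx":-44,"ty":-242,"tz":0,"turn":0,"jaw":38},{"tx":-52,"ty":-285,"tz":0,"turn":0,"jaw":38},{"tx":-60,"ty":-328,"tz":0,"turn":0,"jaw":38},{"tx":-65,"ty":-371,"tz":0,"turn":0,"jaw":38},{"tx":-70,"ty":-414,"tz":0,"turn":0,"jaw":38},{"tx":-70,"ty":-457,"tz":0,"turn":0,"jaw":38},{"tx":-70,"ty":-500,"tz":0,"turn":0,"jaw":38}]}}

```text
t: 26.8
eef_pos: [430.3, -65.1, 135.2]
orientation: [0.997, 0.075, -0.034, -0.005]
contact_force: [1.3, -0.1, 0.3]
width: 44.3
grip_force: 41.3
```

{"op": "jog_arm", "data": {"series": [{"tx":5,"ty":-43,"tz":0,"turn":0,"jaw":38},{"tx":12,"ty":-86,"tz":0,"turn":0,"jaw":38},{"tx":22,"ty":-129,"tz":0,"turn":0,"jaw":38},{"tx":34,"ty":-172,"tz":0,"turn":0,"jaw":38},{"tx":46,"ty":-215,"tz":0,"turn":0,"jaw":38},{"tx":58,"ty":-258,"tz":0,"turn":0,"jaw":38},{"tx":70,"ty":-300,"tz":0,"turn":0,"jaw":38},{"tx":80,"ty":-335,"tz":0,"turn":0,"jaw":38},{"tx":85,"ty":-350,"tz":0,"turn":0,"jaw":38},{"tx":85,"ty":-350,"tz":0,"turn":0,"jaw":38},{"tx":85,"ty":-350,"tz":0,"turn":0,"jaw":38}]}}

```text
t: 27.9
eef_pos: [515.8, -413.1, 134.6]
orientation: [0.997, 0.074, -0.035, -0.006]
contact_force: [-0.2, 0.7, -1.8]
width: 44.6
grip_force: 41.3
```

{"op": "jog_arm", "data": {"series": [{"tx":3,"ty":-22,"tz":0,"turn":0,"jaw":38},{"tx":3,"ty":-22,"tz":-20,"turn":0,"jaw":38},{"tx":3,"ty":-22,"tz":-45,"turn":0,"jaw":38},{"tx":3,"ty":-22,"tz":-68,"turn":0,"jaw":38},{"tx":3,"ty":-22,"tz":-82,"turn":0,"jaw":38},{"tx":3,"ty":-22,"tz":-88,"turn":0,"jaw":38},{"tx":3,"ty":-22,"tz":-88,"turn":0,"jaw":38},{"tx":3,"ty":-22,"tz":-88,"turn":0,"jaw":38}]}}

```text
t: 28.7
eef_pos: [519.6, -435.6, 49.2]
orientation: [0.997, 0.075, -0.033, -0.004]
contact_force: [-0.5, 0.0, -0.9]
width: 44.7
grip_force: 41.4
```

Run:
```python
from h import *
f=grab_frame("scene");a=cv2.resize(f["frame"][310:420,90:220,::-1],None,fx=5,fy=5,interpolation=cv2.INTER_CUBIC)
f2=grab_frame("top")["frame"][:,:,::-1]
cv2.imwrite("pics/n.png",a)
for z in (46-37.2,46-37.2+44): print((proj(f,(521,-435,z))-[90,310])*5)
```

```text
[318.39978307 313.7501248 ]
[298.61460692 262.28764316]
```

View pics/n.png

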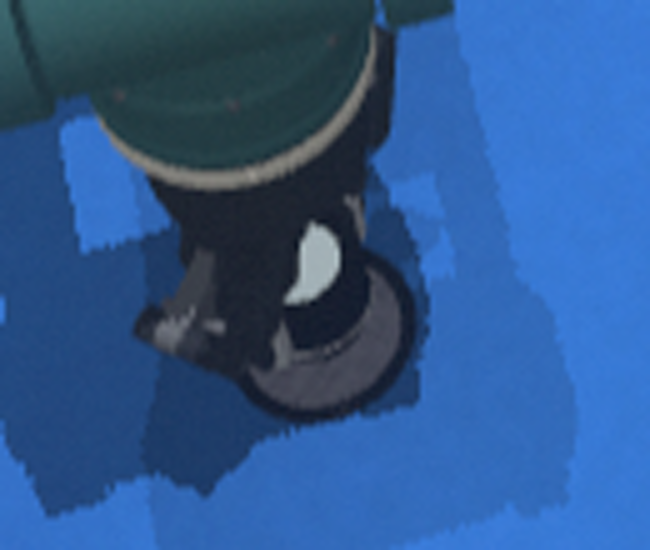

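The eyepiece hovers over the large nest. Its lens is around (305,265) in the crop against an ideal (299,262), so it is well centred. Lowering.

{"op": "jog_arm", "data": {"series": [{"tx":0,"ty":0,"tz":-2.5,"turn":0,"jaw":38},{"tx":0,"ty":0,"tz":-5,"turn":0,"jaw":38},{"tx":0,"ty":0,"tz":-7,"turn":0,"jaw":38},{"tx":0,"ty":0,"tz":-8,"turn":0,"jaw":38},{"tx":0,"ty":0,"tz":-9,"turn":0,"jaw":38},{"tx":0,"ty":0,"tz":-10,"turn":0,"jaw":38},{"tx":0,"ty":0,"tz":-10,"turn":0,"jaw":38}]}}

```text
t: 29.5
eef_pos: [519.2, -435.5, 39.2]
orientation: [0.997, 0.075, -0.034, -0.005]
contact_force: [-5.1, 4.7, 11.3]
width: 44.7
grip_force: 42.5
```

Contact at 39.2, exactly as predicted. Releasing and retreating.

{"op": "jog_arm", "data": {"series": [{"tx":0,"ty":0,"tz":0,"turn":0,"jaw":50},{"tx":0,"ty":0,"tz":0,"turn":0,"jaw":62},{"tx":0,"ty":0,"tz":1,"turn":0,"jaw":74},{"tx":0,"ty":0,"tz":8,"turn":0,"jaw":80},{"tx":0,"ty":0,"tz":30,"turn":0,"jaw":80},{"tx":0,"ty":0,"tz":70,"turn":0,"jaw":80},{"tx":-30,"ty":-20,"tz":110,"turn":0,"jaw":80},{"tx":-65,"ty":-45,"tz":130,"turn":0,"jaw":80},{"tx":-100,"ty":-75,"tz":140,"turn":0,"jaw":80},{"tx":-130,"ty":-105,"tz":150,"turn":0,"jaw":80},{"tx":-160,"ty":-140,"tz":150,"turn":0,"jaw":80},{"tx":-160,"ty":-140,"tz":150,"turn":0,"jaw":80}]}}

```text
t: 30.7
eef_pos: [355.7, -578.7, 188.9]
orientation: [0.997, 0.073, -0.034, -0.004]
contact_force: [-0.1, 0.3, 0.7]
width: 79.9
grip_force: 0.0
```

Run:
```python
from h import *
print(get_obs()["eef_pos"])
look(["objective_mid","eyepiece_mid","filter_cube_mid","filter_slider_mid"])
f=grab_frame("scene");cv2.imwrite("pics/o.png",cv2.resize(f["frame"][150:410,110:400,::-1],None,fx=2.3,fy=2.3,interpolation=cv2.INTER_CUBIC))
f=grab_frame("top");cv2.imwrite("pics/p.png",cv2.resize(f["frame"][140:230,185:455,::-1],None,fx=2.9,fy=2.9,interpolation=cv2.INTER_CUBIC))
```

```text
[ 355.71817112 -578.74547807  188.92186694]
top objective_mid 0.56 [361. 163.] [ 640.7 -238.6]
top eyepiece_mid 0.48 [432. 204.] [ 520.6 -443.3]
top filter_cube_mid 0.46 [281. 165.] [638.1  -4.1]
top filter_slider_mid 0.57 [207. 176.] [606.6 212.1]
scene objective_mid 0.47 [257. 317.] [ 630.5 -238.8]
scene eyepiece_mid 0.59 [150. 369.] [ 516.8 -436.7]
scene filter_cube_mid 0.64 [311. 244.] [633.2 -10.5]
scene filter_slider_mid 0.94 [343. 184.] [608.3 205.2]
```

View pics/o.png

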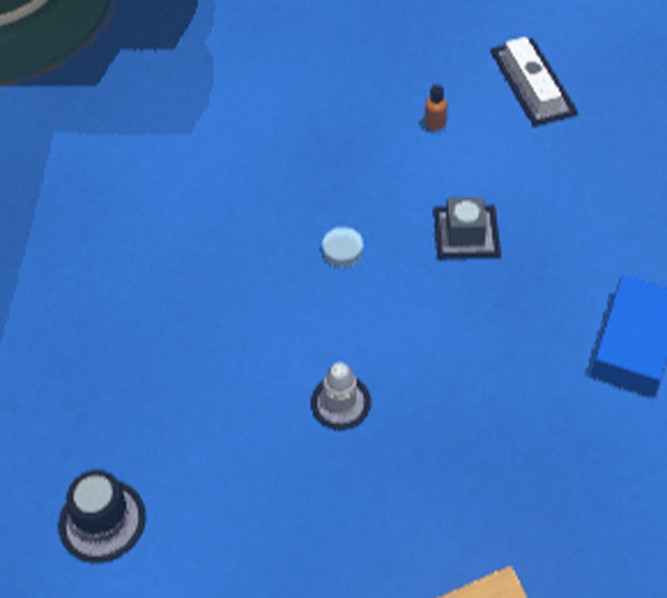

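View pics/p.png

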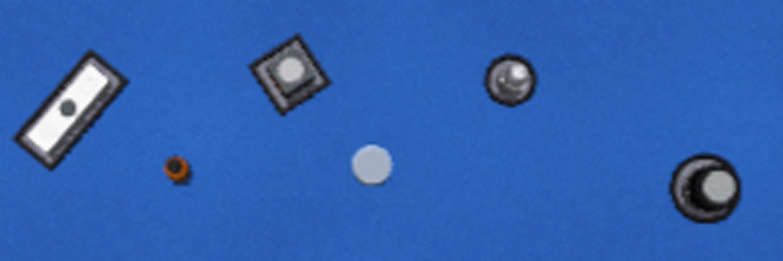

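Both pictures show all four parts upright inside their nests, with the cube and slider in line and the bottle and dish in place. The eyepiece lens at (718,186) against nest centre (705,188) is only parallax. Handing in.

```bash
python3 -c "
from station import *
print(close_job())"
```

```text
the job is handed in; nothing more can be done
None
```

All four parts were set down gently in their own nests, upright and in line by the final pictures, with the bottle and dish left where they were; the job was handed in at about 31 s, with no verdict shown.

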